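# Lids back on the coffee canisters

### The job

Two empty steel coffee canisters stand open on the counter, one a little wider than the other, and their two wooden lids are standing on the counter nearer the robot. Put each lid on the canister that it fits, plug fully home and flange lying flat on the rim, and let go. Leave both canisters standing upright about where they are.

Things in the scene. Friction and masses are not known exactly. Their poses are not given: they have to be found in the camera images.
- lid_wide_knob (a point): Loose wooden lid, about 90 g, standing on its plug. From below: tapered round plug 16 mm high, 52 mm across at its foot, 64 at its top; round flange 82 mm across, 5 thick; upright round knob 22 mm across, 46 high, to lift it by (67 mm in all). Point: middle of the knob, on the axis, 44 mm above the foot, 28 above the flange's underside; z up. Fits the wide canister; stands proud in the narrow one.
- lid_narrow_knob (a point): Loose wooden lid, about 70 g, standing on its plug. From below: tapered round plug 16 mm high, 40 mm across at its foot, 52 at its top; round flange 70 mm across, 5 thick; upright round knob 22 mm across, 46 high, to lift it by (67 mm in all). Point: middle of the knob, on the axis, 44 mm above the foot, 28 above the flange's underside; z up. Fits the narrow canister; sits loose in the wide one.
- can_wide_rim (a point): Loose open steel canister (about 450 g), round, 76 mm across outside, mouth 68 mm across, wall 4 mm, 75 mm high, empty, standing upright on the counter. This point is the centre of its mouth, level with the rim; z points up. It takes the lid with the 82 mm flange.
- can_narrow_rim (a point): Loose open steel canister (about 450 g), round, 64 mm across outside, mouth 56 mm across, wall 4 mm, 75 mm high, empty, standing upright on the counter. This point is the centre of its mouth, level with the rim; z points up. It takes the lid with the 70 mm flange. A third, smaller canister farther back is closed already and is not part of the job.
Mind the look-alikes: they are no part of the job. What is shaped like the part that bears lid_narrow_knob but purple is not meant. Leave any red look-alike of the part that bears lid_wide_knob alone.

How it is judged (in metres and radians):
At the end, for the whole second after the job is handed in: Each lid on its own canister: knob within 12 mm of the canister's axis, its middle 22 to 34 mm above the rim (28 is home), tilt under 10 degrees. Both canisters upright on the counter (tilt under 10 degrees, rim 65 to 85 mm up), within 60 mm of where they stood (z of lid_wide_knob in the frame of can_wide_rim between 0.022 and 0.034 m and horizontal distance between lid_wide_knob and can_wide_rim below 0.012 m and angle between each of lid_wide_knob, can_wide_rim, lid_narrow_knob, can_narrow_rim's own z axis and vertical below 0.175 rad and height (world z) of can_wide_rim between 0.065 and 0.085 m and distance of each of can_wide_rim, can_narrow_rim from where it was at the start of the episode below 0.06 m and z of lid_narrow_knob in the frame of can_narrow_rim between 0.022 and 0.034 m and horizontal distance between lid_narrow_knob and can_narrow_rim below 0.012 m and height (world z) of can_narrow_rim between 0.065 and 0.085 m); the robot touches nothing.
It also fails if it takes over 51 s, if anything falls off the work surface, if the arm or the gripper's body presses on something with over 40 N, if the wrist force passes 120 N, or if a joint passes its speed limit or range.

### The arm

A 7-joint arm with a two-finger parallel gripper is mounted at the origin on the work surface. World frame = base frame: x ahead of the robot, y to its left, z up, the work surface at z = 0. Lengths are in m, angles in degrees, forces in N, time in s.
With the tool pointing down it reaches from about 0.4 to 0.875 m from the base axis. Payload 6.5 kg.
Tool frame: the origin (TCP) lies midway between the tips of the shut fingers; the grasp point (between the pads) lies 19 mm behind it; z points along the fingers, y is the line along which they close (so a half turn about z gives the same grasp; the last joint's range is limited). The gripper opens to 85 mm and grips with 20 to 120 N. Pads are 22 mm wide; open, the fingers measure 114 mm over their backs; the gripper's body (76 mm by 85 mm) begins 54 mm behind the grasp point. The pads swing forward as they close: fully open they stand 13 mm farther back than shut.
Start: joints at [-70.313, 30.733, -0.252, 88.115, 0.149, 61.152, -4.079], TCP at [0.259, 0.596, 0.231] pointing down, gripper open.
Joint ranges: [-154.64, 154.64], [-21.42, 123.67], [-72.66, 72.17], [13.99, 137.28], [-74.86, 254.86], [10.95, 109.41], [-158.01, 158.01]. Speed limits (degrees/s): [136.94, 136.94, 180, 180, 180, 180, 180].

### API

Orientations are given as [roll, pitch, yaw] about the fixed x, y, z axes, in that order (R = Rz(yaw) Ry(pitch) Rx(roll)).
In Python, from station import * gives the robot as it stands.
- The arm moves only by the tool drive_tool, never from a script. Its argument "series" is a list of rows, each a list of 5 numbers: the shift along the tool's x, y, z in cm, then the turn about the tool's z in rad, then the gripper command: -1 is shut, 1 is fully open, values between are in proportion. A call has 1 to 12 rows; each row shifts and turns the commanded pose from where the row before left it, along the tool's axes as they then stand; what a row does not reach is not made up. A row lasts 1/8 s, in which the tool goes at most 62.5 mm and 10.7 degrees, less where a joint would pass 70% of its speed; a pose out of reach is approached as far as the arm can. A call is refused whole if a number of a shift passes 6.25 or a number of a turn 0.188, either way. A call with a gripper value outside its range is refused whole. The fingers move at their own pace and stop on an object; "squeeze" is the grip in N (left out, the last holds). Time passes only in rows, so rows that do not move let the fingers close. It gives the time, the measured TCP pose, the force, the opening and the grip force at its end, in the units of the state.
- state(): the state, without advancing time (a new reading comes with each control period).
- grab_frame(name): name is "side" or "top" or "wrist"; returns a dict with "color" (480x640x3 uint8, red, green, blue), "depth" (480x640 float32, m along the optical axis (not along the pixel's ray), 0 where there is no reading), "camera_matrix" (3x3 intrinsics, pixels), "rvec" (rotation vector, rad) and "tvec" (3), from world to camera coordinates, as OpenCV has them. Camera axes: x right, y down, z forward; pixel columns grow to the right and rows downward; lengths in m; the calibration is good to about 2 mm. The wrist camera is an equidistant fisheye: a pixel r from the principal point sees the ray r / f radians off the axis. A picture is of the moment at which its call begins.
- hand_in(): hands the job in; it is judged then, once.
Trained networks look in a picture, given as the dict that the camera call returned (one of the last four; its "shot" number tells which), for a name from the list of things; names that differ only in an ending like _2 or _b are one class to them, and where a whole thing is asked for, a point or a joint stands for the part that bears it (a point fixed in the world has none). Each returns a list of dicts, best first, with "confidence" (0 to 1); they miss things now and then, are a little off and sometimes report something else, mostly with a low value. They report only what shows in the picture. A call takes as long as a camera call. They do not tell look-alikes from the thing itself.
- silhouettes(thing, picture): "mask" (480x640 bool, what is visible of it) and "rect" ([left, top, width, height] in pixels, round what is visible of it).
The state is a dict: "time_s": time; "q": joint angles; "joint_velocities": joint speeds; "tau": joint torques, N m; "tool_pos": TCP position; "tool_rot": TCP orientation; "contact_force": force on the tool from outside, world axes, zero at the start; "ft_torque": the same for the moment, N m; "grip_width": opening from 0.0 (shut) to 1.0 (fully open); "finger_force": force on a finger pad.
Only numpy, scipy, OpenCV 4.12 (cv2) and the standard library are available. Lean on these libraries where they do the work, as an engineer would, in place of code of your own. Each camera call takes 0.05 s, during which the arm holds its last target. There are 200 camera calls.

## Working session

There is one attempt and no reset: what is moved stays moved. The work goes in short steps, Python scripts to look and compute and a tool call to move; the robot and the scene stay as the last step left them, time stands still between calls to the robot, and variables do not carry over. Pictures are saved under pics/ and viewed, at most 10 in all, crops included, and the job is handed in when it is done.

Besides the shell and the picture viewer there is one more tool, called after "Emit:" in YAML: its name, and indented under it one key for each argument. drive_tool: Moves the arm, as the interface text tells. Its arguments: {"type":"object","properties":{"series":{"type":"array"},"squeeze":{"type":"number"}},"required":["series"]}

```bash
mkdir -p pics
cat > h.py <<'E'
from station import *
import numpy as np, cv2
def cloud(f):
    K=f["camera_matrix"];d=f["depth"];v,u=np.mgrid[:480,:640]
    R=cv2.Rodrigues(np.array(f["rvec"],float))[0];t=np.array(f["tvec"],float).ravel()
    p=np.stack([(u-K[0][2])/K[0][0]*d,(v-K[1][2])/K[1][1]*d,d],-1)
    return (p-t)@R
def circ(p):
    A=np.c_[2*p,np.ones(len(p))];s=np.linalg.lstsq(A,(p**2).sum(1),rcond=None)[0]
    return s[:2],np.sqrt(s[2]+s[0]**2+s[1]**2)
E
python3 - <<'E'
from h import *
for n in("top","side"):
    f=grab_frame(n);cv2.imwrite(f"pics/{n}0.png",f["color"][...,::-1]);P=cloud(f)
    for th in("lid_wide_knob","lid_narrow_knob","can_wide_rim","can_narrow_rim"):
        for s in silhouettes(th,f):
            m=s["mask"]&(f["depth"]>0);p=P[m]
            if len(p)==0: continue
            q=p[p[:,2]>np.percentile(p[:,2],97)-.006]
            print(n,th,round(s["confidence"],2),s["rect"],"top med",np.median(q,0).round(3),"ext",np.ptp(p,0).round(3),"col",f["color"][m].mean(0).round())
s=state();print({k:s[k] for k in("time_s","tool_pos","tool_rot","grip_width","contact_force")})
E
```

```text
top lid_wide_knob 0.67 [167.6, 309.1, 49.1, 47.1] top med [0.332 0.2   0.067] ext [0.077 0.08  0.055] col [133.  19.  14.]
top lid_narrow_knob 0.92 [390.7, 239.8, 41.5, 45.4] top med [ 0.436 -0.165  0.066] ext [0.074 0.073 0.075] col [107.  63.  31.]
top lid_narrow_knob 0.75 [318.4, 260.2, 40.4, 42.3] top med [ 0.407 -0.044  0.066] ext [0.07  0.07  0.073] col [90. 45. 88.]
top can_wide_rim 0.79 [382.2, 130.9, 50.5, 55.8] top med [ 0.608 -0.163  0.074] ext [0.076 0.081 0.081] col [69. 64. 54.]
top can_narrow_rim 0.76 [192.4, 132.1, 42.2, 49.6] top med [0.616 0.164 0.074] ext [0.063 0.077 0.081] col [73. 67. 57.]
side lid_wide_knob 0.82 [203.0, 170.2, 45.3, 40.3] top med [0.33  0.195 0.067] ext [0.08  0.118 0.071] col [135.  24.  18.]
side lid_wide_knob 0.58 [276.0, 181.0, 46.9, 39.8] top med [0.459 0.14  0.067] ext [0.082 0.112 0.07 ] col [113.  72.  38.]
side lid_narrow_knob 0.9 [257.4, 258.0, 49.2, 42.1] top med [ 0.406 -0.048  0.067] ext [0.074 0.106 0.072] col [87. 45. 87.]
side lid_narrow_knob 0.63 [286.2, 312.7, 52.5, 51.8] top med [ 0.434 -0.169  0.067] ext [0.068 0.087 0.07 ] col [114.  72.  37.]
side can_wide_rim 0.63 [402.6, 281.9, 63.8, 75.1] top med [ 0.605 -0.169  0.074] ext [0.111 0.146 0.08 ] col [87. 83. 70.]
side can_narrow_rim 0.9 [362.4, 159.5, 42.8, 45.9] top med [0.617 0.16  0.074] ext [0.106 0.183 0.081] col [92. 87. 73.]
{'time_s': 0.5, 'tool_pos': array([0.25897163, 0.59614971, 0.23126202]), 'tool_rot': array([-1.79998084e+02,  1.88340529e-03,  1.56522874e+02]), 'grip_width': 1.0015397733547446, 'contact_force': array([ 0.72452631,  0.48820965, -0.15967464])}
```

View pics/top0.png

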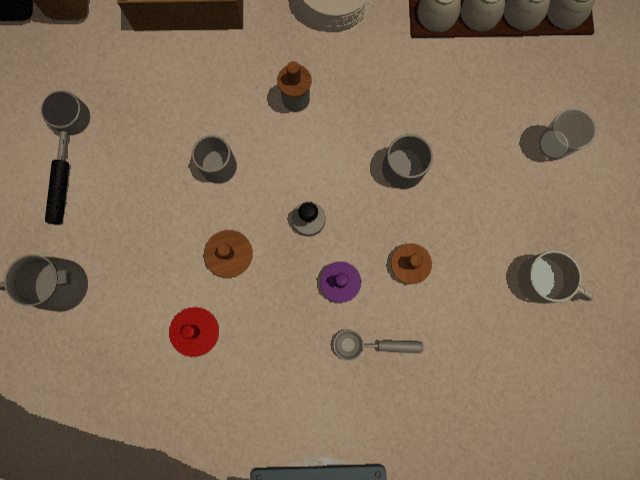

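View pics/side0.png

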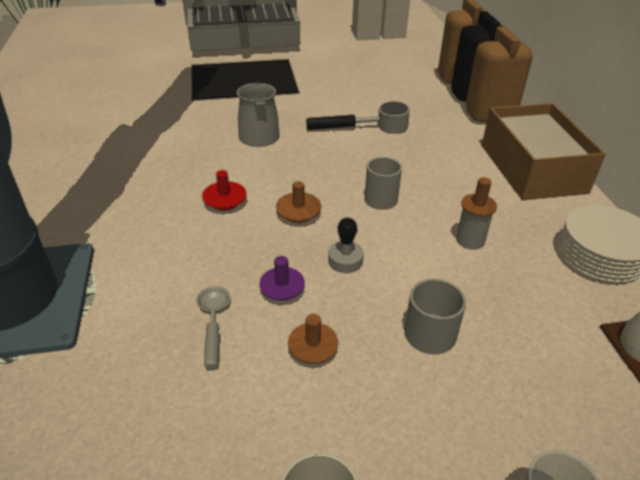

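Top view candidates:
- **Wide lid:** red at (194,331) or wood at (228,253). I take the wood one, because the red one is the look-alike.
- **Narrow lid:** purple at (340,282) or wood at (411,263). I take the wood one, because the purple one is excluded.
- **Canisters:** the wide one is at (408,160) and the narrow one at (212,158). The closed third one is at (294,90).

So each lid has to go to the opposite side. Next I refine the centres and confirm in one crop.

Run:
```python
from h import *
G=dict(WL=(.457,.14,.0,.041),NL=(.435,-.167,.0,.035),WC=(.607,-.166,1,.036),NC=(.616,.162,1,.030))
for n in("top","side"):
    f=grab_frame(n);P=cloud(f)
    if n=="top":cv2.imwrite("pics/crop.png",cv2.resize(f["color"][120:360,160:450,::-1],None,fx=2.4,fy=2.4))
    for k,(x,y,c,r) in G.items():
        near=np.hypot(P[...,0]-x,P[...,1]-y)<.06
        m=near&((P[...,2]>.069)&(P[...,2]<.08) if c else (P[...,2]>.015)&(P[...,2]<.027))
        p=P[m][:,:2].astype(np.float32)
        h=cv2.convexHull(p)[:,0]; (cx,cy),R=cv2.minEnclosingCircle(p)
        cc,rr=circ(h.astype(float))
        o=""
        if not c:
            kn=P[near&(P[...,2]>.06)&(P[...,2]<.075)]; o=kn.mean(0).round(4)
        print(n,k,len(p),"enc",round(cx,4),round(cy,4),round(R,4),"hull",cc.round(4),rr.round(4),"median",np.median(p,0).round(4),o)
```

```text
top WL 1629 enc 0.4611 0.1441 0.0411 hull [0.461  0.1441] 0.0406 median [0.4588 0.142 ] [0.4604 0.1434 0.0662]
top NL 1123 enc 0.4364 -0.1651 0.0353 hull [ 0.4359 -0.1654] 0.0346 median [ 0.433  -0.1623] [ 0.4357 -0.1648  0.0661]
top WC 403 enc 0.6075 -0.1628 0.0386 hull [ 0.6078 -0.1626] 0.0378 median [ 0.6073 -0.1621] 
top NC 331 enc 0.6196 0.1642 0.0326 hull [0.6193 0.1637] 0.0316 median [0.6188 0.1638] 
side WL 895 enc 0.4585 0.1427 0.0431 hull [0.4592 0.1431] 0.0412 median [0.456  0.1346] [0.459  0.1405 0.0658]
side NL 1330 enc 0.4349 -0.1665 0.0357 hull [ 0.4345 -0.1663] 0.0348 median [ 0.4311 -0.1747] [ 0.4339 -0.1685  0.0661]
side WC 665 enc 0.6062 -0.1632 0.0391 hull [ 0.6064 -0.1634] 0.0382 median [ 0.6055 -0.1668] 
side NC 312 enc 0.6189 0.1626 0.0344 hull [0.6176 0.1631] 0.0327 median [0.6179 0.1596]
```

View pics/crop.png

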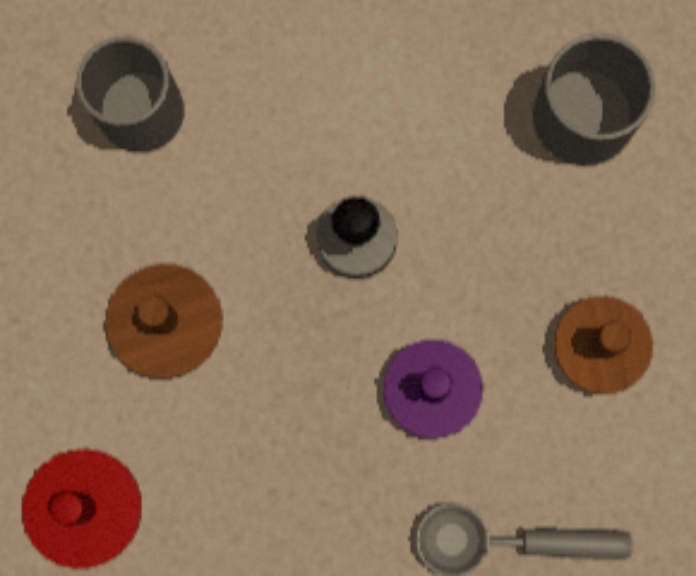

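The crop confirms it: the two wooden lids are the ones meant, at crop (163,320) for the wide and (604,343) for the narrow. I go to the wide lid at (0.460, 0.1435) and square the yaw to 180° on the way.

Emit:
drive_tool:
  series:
    - [0,0,0,-0.137,1]
    - [0,0,0,-0.137,1]
    - [0,0,0,-0.136,1]
    - [-2,-4.5,0,0,1]
    - [-2.5,-5.5,0,0,1]
    - [-2.5,-5.5,0,0,1]
    - [-2.5,-5.5,0,0,1]
    - [-2.5,-5.5,0,0,1]
    - [-2.5,-5.5,0,0,1]
    - [-2.5,-5.5,0,0,1]
    - [-2,-5,0,0,1]
    - [-1.1,-2.8,0,0,1]
  squeeze: 40

```text
time_s: 2.1
tool_pos: [0.4611, 0.1401, 0.2316]
tool_rot: [-180.0, 0.0, 179.8]
contact_force: [-0.1, 0.5, 0.3]
grip_width: 1.002
finger_force: 0.0
```

Emit:
drive_tool:
  series:
    - [0,0,2,0,1]
    - [0,0,3,0,1]
    - [0,0,3,0,1]
    - [0,0,1,0,1]
    - [0,0,0,0,0.2]
    - [0,0,0,0,0.2]

```text
time_s: 2.85
tool_pos: [0.4609, 0.1436, 0.1424]
tool_rot: [180.0, 0.1, -180.0]
contact_force: [-0.0, -0.4, -0.5]
grip_width: 0.612
finger_force: 0.0
```

Emit:
drive_tool:
  series:
    - [0,0,3,0,0.2]
    - [0,0,3,0,0.2]
    - [0,0,2.5,0,0.2]
    - [0,0,1.5,0,0.2]
    - [0,0,1.4,0,0.2]
    - [0,0,0,0,-0.2]
    - [0,0,0,0,-1]
    - [0,0,0,0,-1]
    - [0,0,0,0,-1]
    - [0,0,0,0,-1]
    - [0,0,0,0,-1]
    - [0,0,0,0,-1]

```text
time_s: 4.35
tool_pos: [0.4604, 0.1434, 0.0277]
tool_rot: [180.0, 0.0, -180.0]
contact_force: [-1.0, -0.6, 5.0]
grip_width: 0.247
finger_force: 39.8
```

Emit:
drive_tool:
  series:
    - [0,0,-0.5,0,-1]
    - [0,0,-2,0,-1]
    - [0,0,-3,0,-1]
    - [0,0,-3,0,-1]
    - [0,0,-3,0,-1]
    - [0,0,-2,0,-1]
    - [0,0,-0.5,0,-1]
    - [0,0,0,0,-1]

```text
time_s: 5.35
tool_pos: [0.4598, 0.1431, 0.167]
tool_rot: [-180.0, -0.0, -180.0]
contact_force: [-0.3, 0.1, -1.3]
grip_width: 0.244
finger_force: 39.2
```

```bash
cat >> h.py <<'E'
def lidpose():
    s=state();t=np.array(s["tool_pos"])
    for n in("top","side"):
        f=grab_frame(n);P=cloud(f)
        for th in("lid_wide_knob","lid_narrow_knob"):
            for k in silhouettes(th,f):
                m=k["mask"]&(f["depth"]>0);c=f["color"][m].mean(0)
                if c[0]>125 and c[1]<40 or c[2]>70: continue
                p=P[m];p=p[np.hypot(p[:,0]-t[0],p[:,1]-t[1])<.06]
                if len(p)<80: continue
                q=p[abs(p[:,2]-(t[2]-.006))<.004] # flange top
                if len(q)<30: continue
                h=cv2.convexHull(q[:,:2].astype(np.float32))[:,0].astype(float)
                z=np.linalg.lstsq(np.c_[q,np.ones(len(q))][:,[0,1,3]],q[:,2],rcond=None)[0]
                print(n,th,round(k["confidence"],2),len(q),"hull-tcp mm",((circ(h)[0]-t[:2])*1e3).round(1),"r",circ(h)[1].round(4),"z-tcp",(np.median(q[:,2])-t[2]).round(4),"slope",z[:2].round(3))
    print(s["tool_pos"],s["grip_width"],s["finger_force"],s["contact_force"])
    return f
E
python3 - <<'E'
from h import *
f=lidpose();cv2.imwrite("pics/g1.png",f["color"][100:380,150:520,::-1])
E
```

```text
top lid_wide_knob 0.97 616 hull-tcp mm [-16.6 -13.9] r 0.0233 z-tcp -0.0068 slope [-0.003  0.007]
side lid_wide_knob 0.56 875 hull-tcp mm [-1.6 -1.5] r 0.0408 z-tcp -0.0068 slope [-0.004  0.008]
[0.45978794 0.14311906 0.16698862] 0.24355656110242507 39.212236404418945 [-0.33881308  0.14542314 -1.32636043]
```

View pics/g1.png

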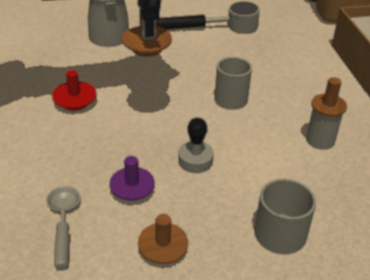

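The side view shows the lid held level at crop (147,38). Its flange top is 6.8 mm below the TCP. Next I carry it to the wide canister.

Emit:
drive_tool:
  series:
    - [-1,-2.2,0,0,-1]
    - [-2,-4,0,0,-1]
    - [-2,-4.2,0,0,-1]
    - [-2,-4.2,0,0,-1]
    - [-2,-4.2,0,0,-1]
    - [-2,-4.2,0,0,-1]
    - [-2,-4,0,0,-1]
    - [-1.3,-2.4,0,0,-1]
    - [-0.5,-1.2,0,0,-1]
    - [0,0,0,0,-1]
    - [0,0,2,0,-1]
    - [0,0,2,0,-1]

```text
time_s: 7.15
tool_pos: [0.6075, -0.161, 0.1256]
tool_rot: [179.9, -0.1, -179.9]
contact_force: [0.9, 0.9, -1.1]
grip_width: 0.245
finger_force: 39.3
```

Emit:
drive_tool:
  series:
    - [0,0,0,0,-1]
    - [0,0,0,0,-1]

```text
time_s: 7.4
tool_pos: [0.6082, -0.1625, 0.1272]
tool_rot: [180.0, -0.0, -180.0]
contact_force: [-0.6, -0.3, -0.2]
grip_width: 0.249
finger_force: 39.3
```

Run:
```python
from h import *
f=lidpose();P=cloud(f);print(f["tvec"])
m=(np.hypot(P[...,0]-.607,P[...,1]+.163)<.055)&(P[...,2]>.069)&(P[...,2]<.08)
p=P[m][:,:2];print(circ(cv2.convexHull(p.astype(np.float32))[:,0].astype(float)),len(p))
cv2.imwrite("pics/o1.png",cv2.resize(f["color"][190:370,300:540,::-1],None,fx=3,fy=3))
```

```text
top lid_wide_knob 0.69 635 hull-tcp mm [-11.1  12.4] r 0.0278 z-tcp -0.0067 slope [0.006 0.007]
side lid_wide_knob 0.97 1623 hull-tcp mm [-1.3 -1.4] r 0.0405 z-tcp -0.0057 slope [0.003 0.01 ]
side lid_narrow_knob 0.47 1627 hull-tcp mm [-1.1 -1.1] r 0.0407 z-tcp -0.0057 slope [0.002 0.01 ]
[ 0.60815419 -0.16246694  0.12716961] 0.24889492639703958 39.25729751586914 [-0.55716899 -0.30213112 -0.19549074]
[-0.46788464  0.09414446  0.85591382]
(array([ 0.60543694, -0.16493452]), np.float64(0.03736534909599057)) 423
```

View pics/o1.png

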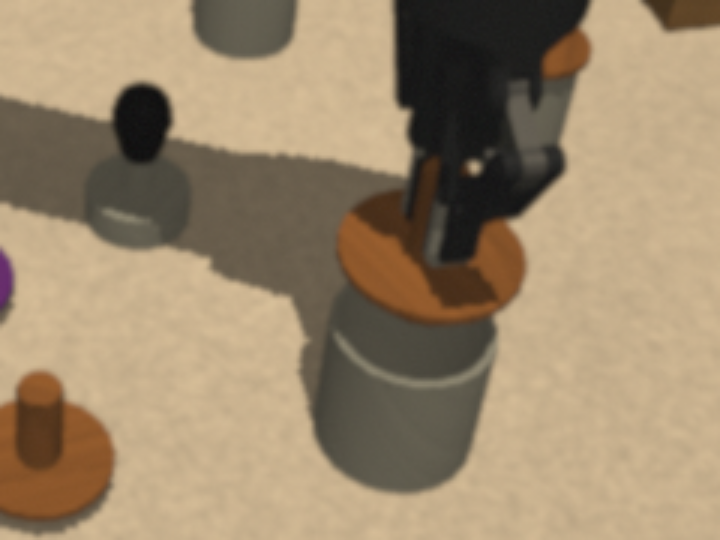

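The lid is centred over the canister to under 1 mm in the side camera's frame, so I lower it.

Emit:
drive_tool:
  series:
    - [0,0,1,0,-1]
    - [0,0,1,0,-1]
    - [0,0,0.6,0,-1]
    - [0,0,0.5,0,-1]
    - [0,0,0.4,0,-1]
    - [0,0,0.3,0,-1]
    - [0,0,0,0,-1]

```text
time_s: 8.57
tool_pos: [0.6081, -0.1627, 0.0892]
tool_rot: [180.0, -0.0, -180.0]
contact_force: [0.5, -1.0, -1.2]
grip_width: 0.246
finger_force: 39.3
```

Emit:
drive_tool:
  series:
    - [0,0,0.1,0,-1]
    - [0,0,0.1,0,-1]
    - [0,0,0.05,0,-1]
    - [0,0,0,0,-1]

```text
time_s: 9.07
tool_pos: [0.6082, -0.1628, 0.0869]
tool_rot: [-180.0, 0.0, -180.0]
contact_force: [-0.4, 0.6, -0.0]
grip_width: 0.246
finger_force: 39.4
```

Emit:
drive_tool:
  series:
    - [0,0,0.1,0,-1]
    - [0,0,0,0,-1]
    - [0,0,0,0,-0.2]
    - [0,0,0,0,0.2]
    - [0,0,0,0,0.2]
    - [0,0,0,0,0.2]
    - [0,0,-1,0,0.2]
    - [0,0,-3,0,0.2]
    - [0,0,-4,0,0.2]
    - [0,0,-1,0,0.2]

```text
time_s: 10.32
tool_pos: [0.61, -0.1634, 0.1793]
tool_rot: [-179.9, 0.3, -180.0]
contact_force: [0.1, 0.5, -0.2]
grip_width: 0.604
finger_force: 0.0
```

```bash
cat >> h.py <<'E'
def placed(x,y):
    for n in("top","side"):
        f=grab_frame(n);P=cloud(f);d=np.hypot(P[...,0]-x,P[...,1]-y)<.055;z=P[...,2]
        q=P[d&(z>.072)&(z<.092)];k=P[d&(z>.11)&(z<.14)&(f["color"].max(-1)>70)]
        h=cv2.convexHull(q[:,:2].astype(np.float32))[:,0].astype(float)
        print(n,"flange z",np.median(q[:,2]).round(4),circ(h),"knob",k.mean(0).round(4),"top",np.percentile(k[:,2],95).round(4))
    return f
E
python3 - <<'E'
from h import *
placed(.607,-.163);s=state();print(s["tool_pos"],s["contact_force"],s["time_s"])
E
```

```text
top flange z 0.0799 (array([ 0.6084025 , -0.16163618]), np.float64(0.040229903878253565)) knob [ 0.6073 -0.1624  0.1253] top 0.1285
side flange z 0.0803 (array([ 0.60681157, -0.16318552]), np.float64(0.04092641049956584)) knob [ 0.6043 -0.1652  0.1228] top 0.1276
[ 0.60896229 -0.16294523  0.17734373] [ 0.04088276 -0.25191231  0.27621899] 10.425
```

The wide lid is home: the flange top is at 80 mm and centred. Now the narrow lid at (0.435, -0.166).

Emit:
drive_tool:
  series:
    - [2,0,0,0,0.2]
    - [3,-0.1,0,0,0.2]
    - [4,-0.1,0,0,0.2]
    - [4,-0.1,0,0,0.2]
    - [3,0,0,0,0.2]
    - [1.3,0,0,0,0.2]
    - [0,0,2,0,0.2]
    - [0,0,3,0,0.2]
    - [0,0,3,0,0.2]
    - [0,0,2,0,0.2]
    - [0,0,0,0,0.2]

```text
time_s: 11.8
tool_pos: [0.4344, -0.1653, 0.0743]
tool_rot: [179.9, -0.2, -180.0]
contact_force: [-0.5, -0.6, 0.6]
grip_width: 0.6
finger_force: 0.0
```

Emit:
drive_tool:
  series:
    - [0,0,2,0,0.2]
    - [0,0,1.5,0,0.2]
    - [0,0,1,0,0.2]
    - [0,0,0.3,0,0.2]
    - [0,0,0,0,-0.2]
    - [0,0,0,0,-1]
    - [0,0,0,0,-1]
    - [0,0,0,0,-1]
    - [0,0,0,0,-1]
    - [0,0,0,0,-1]
    - [0,0,0,0,-1]

```text
time_s: 13.18
tool_pos: [0.4355, -0.1658, 0.0282]
tool_rot: [-180.0, 0.0, -180.0]
contact_force: [-0.8, 0.4, 5.6]
grip_width: 0.247
finger_force: 39.1
```

Emit:
drive_tool:
  series:
    - [0,0,-0.5,0,-1]
    - [0,0,-2,0,-1]
    - [0,0,-3,0,-1]
    - [0,0,-3,0,-1]
    - [0,0,-3,0,-1]
    - [0,0,-2,0,-1]
    - [0,0,-0.5,0,-1]
    - [0,0,0,0,-1]
    - [0,0,0,0,-1]

```text
time_s: 14.3
tool_pos: [0.4345, -0.1656, 0.1669]
tool_rot: [180.0, -0.1, -180.0]
contact_force: [0.0, -0.2, -0.8]
grip_width: 0.247
finger_force: 39.1
```

Run:
```python
from h import *
lidpose()
```

```text
top lid_narrow_knob 0.92 537 hull-tcp mm [-10.5   3.4] r 0.0262 z-tcp -0.0074 slope [ 0.003 -0.007]
side lid_narrow_knob 0.58 1309 hull-tcp mm [-1.2 -1.2] r 0.0345 z-tcp -0.0066 slope [0.   0.01]
[ 0.43445365 -0.16556126  0.16689516] 0.24670752179993075 39.14856433868408 [ 0.02481236 -0.18631898 -0.77178262]
```

Emit:
drive_tool:
  series:
    - [-1.2,2.2,0,0,-1]
    - [-2.4,4.2,0,0,-1]
    - [-2.4,4.4,0,0,-1]
    - [-2.4,4.4,0,0,-1]
    - [-2.4,4.4,0,0,-1]
    - [-2.4,4.4,0,0,-1]
    - [-2.4,4.2,0,0,-1]
    - [-1.8,3,0,0,-1]
    - [-1,1.75,0,0,-1]
    - [0,0,0,0,-1]
    - [0,0,2,0,-1]
    - [0,0,2,0,-1]

```text
time_s: 16.1
tool_pos: [0.6183, 0.162, 0.1261]
tool_rot: [-179.9, -0.1, 179.9]
contact_force: [0.6, -0.6, -1.8]
grip_width: 0.244
finger_force: 39.2
```

Emit:
drive_tool:
  series:
    - [0,0,0,0,-1]
    - [0,0,0,0,-1]
    - [0,0,0,0,-1]

```text
time_s: 16.48
tool_pos: [0.6196, 0.1638, 0.1285]
tool_rot: [180.0, 0.1, -180.0]
contact_force: [-0.1, 1.6, -1.3]
grip_width: 0.243
finger_force: 39.2
```

Run:
```python
from h import *
f=lidpose();P=cloud(f)
m=(np.hypot(P[...,0]-.619,P[...,1]-.163)<.05)&(P[...,2]>.069)&(P[...,2]<.08)
p=P[m][:,:2];print(circ(cv2.convexHull(p.astype(np.float32))[:,0].astype(float)),len(p))
```

```text
top lid_narrow_knob 0.77 476 hull-tcp mm [-10.   -9.1] r 0.0244 z-tcp -0.0074 slope [0.002 0.013]
side lid_narrow_knob 0.73 536 hull-tcp mm [-1.5 -1.5] r 0.0349 z-tcp -0.0069 slope [0.003 0.008]
[0.61961143 0.16378356 0.12848415] 0.24346774791415998 39.20524477958679 [-0.12673374  1.56842419 -1.30455035]
(array([0.61770799, 0.16242888]), np.float64(0.032194122952984315)) 287
```

Emit:
drive_tool:
  series:
    - [0,0,1,0,-1]
    - [0,0,1,0,-1]
    - [0,0,0.6,0,-1]
    - [0,0,0.5,0,-1]
    - [0,0,0.4,0,-1]
    - [0,0,0.3,0,-1]
    - [0,0,0.1,0,-1]
    - [0,0,0,0,-1]
    - [0,0,0,0,-1]

```text
time_s: 17.9
tool_pos: [0.6192, 0.1638, 0.089]
tool_rot: [180.0, 0.0, -180.0]
contact_force: [0.5, 0.1, -1.3]
grip_width: 0.249
finger_force: 39.2
```

Emit:
drive_tool:
  series:
    - [0,0,0.1,0,-1]
    - [0,0,0.1,0,-1]
    - [0,0,0,0,-1]
    - [0,0,0,0,-0.2]
    - [0,0,0,0,0.2]
    - [0,0,0,0,0.2]
    - [0,0,0,0,0.2]
    - [0,0,-1,0,0.2]
    - [0,0,-3,0,0.2]
    - [0,0,-4,0,0.2]
    - [0,0,-2,0,0.2]
    - [0,0,0,0,0.2]

```text
time_s: 19.4
tool_pos: [0.6204, 0.1641, 0.1892]
tool_rot: [179.9, 0.2, -180.0]
contact_force: [-0.1, -0.4, 0.2]
grip_width: 0.599
finger_force: 0.0
```

Run:
```python
from h import *
placed(.619,.163);f=placed(.607,-.163);s=state();print(s["tool_pos"],s["contact_force"],s["time_s"])
cv2.imwrite("pics/end.png",cv2.resize(f["color"][80:400,160:580,::-1],None,fx=1.8,fy=1.8))
```

```text
top flange z 0.0801 (array([0.61946282, 0.16335385]), np.float64(0.0343717370742149)) knob [0.6172 0.1652 0.1254] top 0.1283
side flange z 0.0805 (array([0.61754775, 0.1633789 ]), np.float64(0.0352396180595097)) knob [0.6166 0.1619 0.1217] top 0.1279
top flange z 0.0798 (array([ 0.60840852, -0.16235285]), np.float64(0.04068206337596332)) knob [ 0.6075 -0.1622  0.1252] top 0.1277
side flange z 0.0804 (array([ 0.60714974, -0.16316948]), np.float64(0.041111160889556464)) knob [ 0.6058 -0.167   0.1223] top 0.1272
[0.61820806 0.1635721  0.18550858] [ 0.90033984  0.4263146  -0.24105075] 19.6
```

View pics/end.png

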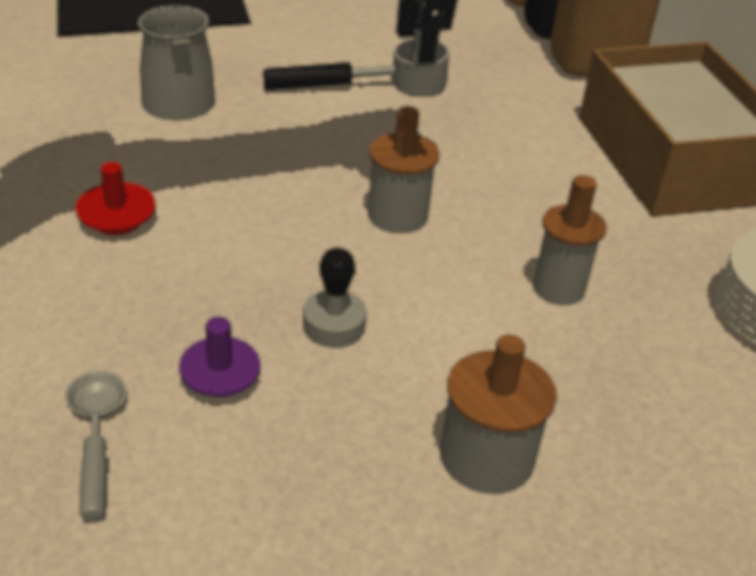

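Both lids lie flat on their canisters, the narrow at (404,155) and the wide at (500,390), and the gripper is clear above.

```bash
python3 -c "
from station import *
print(hand_in())"
```

```text
the job is handed in; nothing more can be done
None
```

Both wooden lids are on the canisters they fit: in the last pictures the plugs were fully home, the flanges flat on the rims and the gripper clear, and I handed the job in at about 19.6 s (no verdict was returned).

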